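# Turn the V-block on the bench dog and seat it in the corner fence

## Task

Push the square wooden V-block against the fixed round post so that it swings round a quarter turn on the post, without lifting it, until its groove runs along the fence's long rail. Then slide it into the inner corner of the fence, flush against both rails, and press it home there with a steady push of about 10 N for a moment. Be gentle throughout (no push or knock of more than 25 N, so go slowly into every contact), leave the bin, hammer and tin alone, and let go.

Things in the scene. Friction and masses are not known exactly. Their poses are not given: they have to be found in the camera images.
- vblock: Loose pale wooden V-block, 100 x 100 x 45 mm high, 0.25 to 0.5 kg, too wide to grasp. A V groove (60 mm wide, 30 deep) runs through its top along its x axis. Origin: centre of underside, z up. At first its groove lies roughly along the fence's x; it stands clear on the fence's -y side of the post: pushed along the fence's +y, its +y side meets the post 10 to 50 mm off its middle, towards -x.
- post: Fixed, firm upright round bench dog of grey nylon, 20 mm in diameter and 45 mm high; wood slides easily on it (friction about 0.25, the bench about 0.6). Origin: centre of its foot on the bench. The free lane between post and long rail is about 160 to 190 mm wide.
- fence: Fixed rigid L-shaped aluminium fence, rails 25 mm high, 30 wide. Origin: the inner corner at bench height. Long rail: 330 mm along the fence's -y, inner face in plane x = 0 looking to -x. Short rail: 130 mm along its -x, inner face in plane y = 0 looking to -y. Seated, the block's centre is at x = -50, y = -50 mm here, its groove along the fence's y, either way round.
- bin: Bystander: small red open plastic bin, 110 x 100 x 55 mm, to the left of the fence; origin under its centre. Leave alone.
- hammer: Bystander: hammer lying on the bench to the right of the work, head about 30 mm high. Leave alone.
- tin: Bystander: upright tin, 68 mm in diameter and 85 mm high, to the left of the fence; origin under its centre. Leave alone.
Not all that is in view belongs to the job. What is meant by the vblock is not blue or green, and is the larger of those in its own colour.

How it is judged:
By the outcome, as a careful person would: the job done as asked, in the order asked, and still so for the second after the job is handed in, with the robot touching nothing.
It also fails if it takes over 72 s, if anything falls off the work surface, if the arm or the gripper's body presses on something with over 40 N, if the wrist force passes 120 N, or if a joint passes its speed limit or range.

## Robot

A 6-joint arm with a two-finger parallel gripper is mounted at the origin on the work surface. World frame = base frame: x ahead of the robot, y to its left, z up, the work surface at z = 0. Lengths are in m, angles in rad, forces in N, time in s.
With the tool pointing down it reaches from about 0.425 to 0.95 m from the base axis. Payload 3.5 kg.
Tool frame: the origin (TCP) lies at the very end of the fingers, on their centre line; the grasp point (between the pads) lies 19 mm behind it; z points along the fingers, y is the line along which they close (so a half turn about z gives the same grasp; the last joint's range is limited). The gripper opens to 85 mm and grips with 20 to 120 N. Pads are 22 mm wide; open, the fingers measure 114 mm over their backs; the gripper's body (76 mm by 85 mm) begins 54 mm behind the grasp point. The pads swing forward as they close: fully open they stand 13 mm farther back than shut.
Start: joints at [1.079, 0.286, 1.577, -0, 1.279, -0.15], TCP at [0.226, 0.636, 0.231] pointing down, gripper open.
Joint ranges: [-2.77, 2.77], [-0.9, 2.22], [0.21, 2.48], [-1.53, 4.67], [0.24, 2.81], [-2.84, 2.84]. Speed limits (rad/s): [2.79, 2.79, 3.14, 3.14, 3.14, 3.14].

## Interface

Orientations are given as a unit quaternion [x, y, z, w].
In Python, from plant import ctrl gives the robot as it stands.
- The arm moves only by the tool carry_out, never from a script. Its argument "deltas" is one flat list of numbers, 6 for each row, row after row: the shift along the tool's x, y, z in m, then the turn, a rotation vector about the tool's x, y, z in rad. A call has 1 to 5 rows; each row is the pose to reach, as a shift and turn from the pose commanded when the call began, along the tool's axes at that moment; what a row does not reach only later rows make up. A row lasts 1/8 s, in which the tool goes at most 62.5 mm and 10.7 degrees, less where a joint would pass 70% of its speed; a pose out of reach is approached as far as the arm can. A call with a gripper value outside its range is refused whole. "grip" is the opening in per cent of the stroke, from 0 (shut) to 100 (fully open), set as the call begins (left out, the last holds). The fingers move at their own pace and stop on an object; "grip_force" is the grip in N (left out, the last holds). Time passes only in rows, so rows that repeat a pose let the fingers close. It gives the time, the measured TCP pose, the force, the opening and the grip force at its end, in the units of the state.
- ctrl.get_state(): the state, without advancing time (a new reading comes with each control period).
- ctrl.read_camera(name): name is "scene" or "top"; returns (picture, depth): 400x640x3 uint8, red, green, blue; 400x640 float32, m along the optical axis (not along the pixel's ray), 0 where there is no reading.
- ctrl.camera_model(name): a dict with "intrinsics" (3x3 intrinsics, pixels), "extrinsics" (4x4, takes a point from world to camera coordinates). Camera axes: x right, y down, z forward; pixel columns grow to the right and rows downward; lengths in m; the calibration is good to about 2 mm. A picture is of the moment at which its call begins. camera_model takes no time and is no camera call.
- ctrl.sign_off(): hands the job in; it is judged then, once.
Trained networks look in the newest picture that a camera, given by its name, has taken for a name from the list of things; names that differ only in an ending like _2 or _b are one class to them, and where a whole thing is asked for, a point or a joint stands for the part that bears it (a point fixed in the world has none). Each returns a list of dicts, best first, with "score" (0 to 1); they miss things now and then, are a little off and sometimes report something else, mostly with a low value. They report only what shows in the picture. A call takes as long as a camera call. They do not tell look-alikes from the thing itself.
- ctrl.find_in(camera, query): "uv" ([column, row] in pixels, amid what is visible of it).
The state is a dict: "time": time; "qpos": joint angles; "dq": joint speeds; "joint_efforts": joint torques, N m; "eef_pos": TCP position; "tcp_rot": TCP orientation; "contact_force": force on the tool from outside, world axes, zero at the start; "wrist_torque": the same for the moment, N m; "opening": opening from 0.0 (shut) to 1.0 (fully open); "finger_force": force on a finger pad.
Only numpy, scipy, OpenCV 4.12 (cv2) and the standard library are available. Lean on these libraries where they do the work, as an engineer would, in place of code of your own. Each camera call takes 0.05 s, during which the arm holds its last target. There are 200 camera calls.

## Working session

There is one attempt and no reset: what is moved stays moved. The work goes in short steps, Python scripts to look and compute and a tool call to move; the robot and the scene stay as the last step left them, time stands still between calls to the robot, and variables do not carry over. Pictures are saved under pics/ and viewed, at most 10 in all, crops included, and the job is handed in when it is done.

Besides the shell and the picture viewer there is one more tool, called after "Emit:" as name(argument=value, ...) on one line, values as JSON. carry_out: Moves the arm, as the interface text tells. Its arguments: {"type":"object","properties":{"deltas":{"type":"array"},"grip":{"type":"number"},"grip_force":{"type":"number"}},"required":["deltas"]}

```bash
mkdir -p pics; ls
python3 - <<'E'
from plant import ctrl
import cv2,numpy as np
for n in ("top","scene"):
    im,d=ctrl.read_camera(n); cv2.imwrite(f"pics/{n}0.png",im[:,:,::-1]); np.save(f"{n}0d.npy",d)
    m=ctrl.camera_model(n); print(n,m)
for q in ("vblock","post","fence"):
    print(q,ctrl.find_in("top",q)[:3])
s=ctrl.get_state(); print(s)
E
```

```text
pics
top {'intrinsics': array([[453.39200838,   0.        , 318.2535217 ],
       [  0.        , 453.39200838, 196.34319981],
       [  0.        ,   0.        ,   1.        ]]), 'extrinsics': array([[ 0.0250959 , -0.9996697 ,  0.00554   , -0.05480912],
       [-0.99265799, -0.02557503, -0.11822026,  0.53828005],
       [ 0.1183229 , -0.00253248, -0.99297194,  1.0626253 ],
       [ 0.        ,  0.        ,  0.        ,  1.        ]])}
scene {'intrinsics': array([[462.23605536,   0.        , 315.78977441],
       [  0.        , 462.23605536, 196.67924998],
       [  0.        ,   0.        ,   1.        ]]), 'extrinsics': array([[-0.00923227,  0.99985295,  0.01445131,  0.05182817],
       [ 0.80596142,  0.01599479, -0.59175194, -0.41449157],
       [-0.59189607,  0.00618398, -0.80599057,  1.58385956],
       [ 0.        ,  0.        ,  0.        ,  1.        ]])}
vblock [{'uv': [367.9, 186.5], 'score': 0.77}, {'uv': [364.1, 257.5], 'score': 0.71}, {'uv': [403.9, 133.6], 'score': 0.56}]
post [{'uv': [328.4, 201.0], 'score': 0.49}]
fence [{'uv': [273.9, 125.0], 'score': 0.89}, {'uv': [154.9, 171.6], 'score': 0.75}]
{'time': 0.25, 'qpos': array([ 1.07902598e+00,  2.86769600e-01,  1.57740164e+00,  2.56867463e-05,
        1.27859898e+00, -1.50046743e-01]), 'dq': array([ 0.00149068, -0.00378312, -0.00539405,  0.00069031, -0.00183889,
        0.00137891]), 'joint_efforts': array([ 5.82369394e-04, -4.05578685e+01, -2.92404556e+01, -1.59692827e-04,
        3.83067818e-03, -3.14879514e-05]), 'eef_pos': array([0.22604423, 0.63568801, 0.23063121]), 'tcp_rot': array([ 1.70035289e-01,  9.85437798e-01, -5.54845361e-04, -1.97387842e-04]), 'contact_force': array([ 0.20964411, -0.11028025, -0.16094005]), 'wrist_torque': array([ 0.00393961, -0.01378374,  0.02424597]), 'finger_force': 0.0, 'opening': 1.0030299682629682}
```

View pics/top0.png

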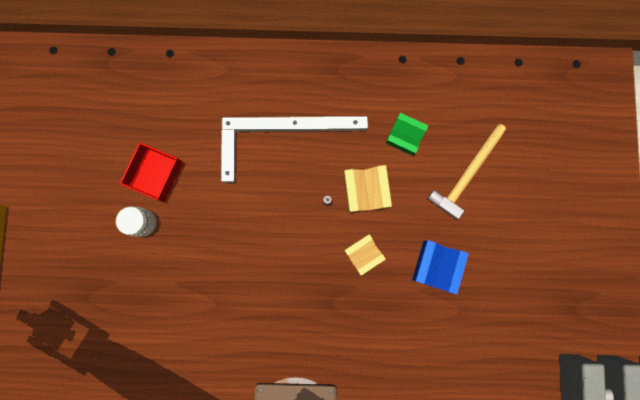

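View pics/scene0.png

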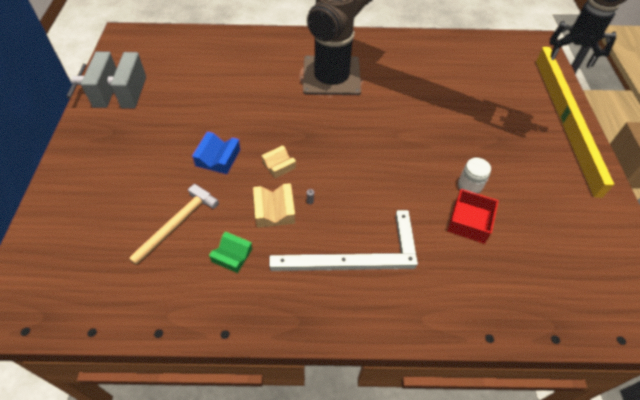

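```bash
cat > h.py <<'E'
from plant import ctrl
import cv2,numpy as np
from scipy.spatial.transform import Rotation as R
def cloud(n="top"):
    im,d=ctrl.read_camera(n); m=ctrl.camera_model(n); K=m["intrinsics"];E=m["extrinsics"]
    v,u=np.mgrid[:400,:640]; p=np.stack([(u-K[0,2])*d/K[0,0],(v-K[1,2])*d/K[1,1],d],-1)
    w=(p-E[:3,3])@E[:3,:3]; w[d==0]=np.nan
    return im,w
def wood(im,w,lo=.03):
    h=cv2.cvtColor(im,cv2.COLOR_RGB2HSV); 
    return (h[...,0]>12)&(h[...,0]<32)&(h[...,1]>50)&(h[...,2]>140)&(w[...,2]>lo)&(w[...,2]<.06)
def rect(pts):
    r=cv2.minAreaRect((pts[:,:2]*1000).astype(np.float32)); return r
def state():
    s=ctrl.get_state(); print("t",round(s["time"],2),s["eef_pos"].round(4),"F",s["contact_force"].round(1),"rpy",R.from_quat(s["tcp_rot"]).as_euler("xyz",degrees=True).round(1),s["opening"])
def near_block(im,w,c=None):
    k=wood(im,w,.008).astype(np.uint8)
    n,l,st,ce=cv2.connectedComponentsWithStats(k)
    i=1+np.argmax(st[1:,4]); m=l==i
    top=m&(w[...,2]>.035)
    return m,top,ce[i]
def block():
    im,w=cloud(); m,top,ce=near_block(im,w)
    r=rect(w[top]); print("block rect",np.round(r[0],1),np.round(r[1],1),round(r[2],1),"corners",cv2.boxPoints(r).round(1).tolist())
    return im,w,m,top
E
python3 - <<'E'
from h import *
im,w,m,top=block(); print(m.sum(),top.sum(),np.nanmax(w[m][:,2]))
g=w[m&(w[...,2]<.03)]; c=g[:,:2].mean(0); e=np.linalg.svd(g[:,:2]-c)[2][0]; print("groove",c,e)
h=cv2.cvtColor(im,cv2.COLOR_RGB2HSV)
white=(h[...,1]<60)&(h[...,2]>150)&(w[...,2]>.015)&(w[...,2]<.035)
white[:, :200]=0; white[:,390:]=0; white[210:]=0
k=white.astype(np.uint8);n,l,st,ce=cv2.connectedComponentsWithStats(k)
print(st,ce)
f=w[l==1+np.argmax(st[1:,4])]; print("z",np.median(f[:,2]))
hull=cv2.convexHull((f[:,:2]*1000).astype(np.float32)); print(cv2.approxPolyDP(hull,4,True)[:,0])
# inner faces: long rail points -> min x per y bin
L=f[f[:,0]>np.nanmax(f[:,0])-.045]
cy=np.arange(f[:,1].min()+.01,f[:,1].max()-.05,.01)
a=[(y,f[abs(f[:,1]-y)<.005,0].min(),f[abs(f[:,1]-y)<.005,0].max()) for y in cy];a=np.array(a);print(a.round(4))
p=np.polyfit(a[:,0],a[:,1],1);q=np.polyfit(a[:,0],a[:,2],1);print("inner",p,"outer",q)
cx=np.arange(f[:,0].min()+.008,f[:,0].max()-.045,.01)
b=np.array([(x,f[abs(f[:,0]-x)<.005,1].min(),f[abs(f[:,0]-x)<.005,1].max()) for x in cx]);print(b.round(4))
reg=w[185:215,315:342].reshape(-1,3); ps=reg[reg[:,2]>.03]; print("post",ps.mean(0),ps.min(0),ps.max(0),len(ps))
E
```

```text
block rect [ 561.1 -159. ] [100.  100.5] 8.5 corners [[504.20001220703125, -116.69999694824219], [519.0, -216.0], [618.0, -201.3000030517578], [603.2000122070312, -102.0]]
1764 1077 0.051735006879829785
groove [ 0.56043585 -0.15808353] [-0.9853305  -0.17065696]
[[     0      0    640    400 253739]
 [   222    117    146     65   2261]] [[319.87714935 200.10800468]
 [277.17470146 131.26713843]]
z 0.025305259294351904
[[ 742.03217 -154.7731 ]
 [ 730.57886  197.87662]
 [ 720.0838   202.19731]
 [ 572.5319   195.17073]
 [ 575.249    167.85515]
 [ 715.889   -157.29672]]
[[-0.1476  0.7153  0.7426]
 [-0.1376  0.7131  0.7424]
 [-0.1276  0.7126  0.7414]
 [-0.1176  0.7126  0.7413]
 [-0.1076  0.7122  0.7412]
 [-0.0976  0.7121  0.741 ]
 [-0.0876  0.712   0.7409]
 [-0.0776  0.7112  0.7401]
 [-0.0676  0.7108  0.7399]
 [-0.0576  0.7102  0.7395]
 [-0.0476  0.7095  0.7404]
 [-0.0376  0.7109  0.739 ]
 [-0.0276  0.71    0.7389]
 [-0.0176  0.7094  0.739 ]
 [-0.0076  0.7096  0.7385]
 [ 0.0024  0.7095  0.7387]
 [ 0.0124  0.7087  0.7374]
 [ 0.0224  0.7082  0.7386]
 [ 0.0324  0.7083  0.7375]
 [ 0.0424  0.707   0.737 ]
 [ 0.0524  0.7075  0.7364]
 [ 0.0624  0.7073  0.7367]
 [ 0.0724  0.707   0.7371]
 [ 0.0824  0.7062  0.7332]
 [ 0.0924  0.7066  0.7325]
 [ 0.1024  0.7061  0.7331]
 [ 0.1124  0.706   0.7328]
 [ 0.1224  0.7063  0.7322]
 [ 0.1324  0.7045  0.7318]
 [ 0.1424  0.7051  0.732 ]]
inner [-0.03014252  0.70911504] outer [-0.03674027  0.7376681 ]
[[0.5803 0.1679 0.1955]
 [0.5903 0.1683 0.1957]
 [0.6003 0.1683 0.1964]
 [0.6103 0.1692 0.1964]
 [0.6203 0.1695 0.1969]
 [0.6303 0.17   0.1976]
 [0.6403 0.1707 0.1979]
 [0.6503 0.1706 0.1987]
 [0.6603 0.1712 0.1987]
 [0.6703 0.1715 0.1996]
 [0.6803 0.1719 0.2002]
 [0.6903 0.1723 0.201 ]]
post [ 0.5309835  -0.06279808  0.04460952] [ 0.52215833 -0.07184784  0.0384661 ] [ 0.53976528 -0.05482112  0.0496757 ] 56
```

```bash
cat >> h.py <<'E'
def deltas(wps,yaw=None):
    s=ctrl.get_state(); r=R.from_quat(s["tcp_rot"]); 
    for p in wps: print("d",(r.inv().apply(np.array(p)-s["eef_pos"])).round(4))
    if yaw is not None:
        t=R.from_euler("z",yaw)*R.from_quat([0,1,0,0]); print("rot",(r.inv()*t).as_rotvec().round(4))
E
python3 - <<'E'
from h import *
deltas([(.45,.3,.2),(.57,0,.16),(.575,-.255,.15),(.575,-.255,.014)],0.037)
im,w=cloud(); h=w[120:225,425:510].reshape(-1,3); h=h[h[:,2]>.01]; print(h.min(0),h.max(0))
E
```

```text
d [-0.3235 -0.2413  0.031 ]
d [-0.5371 -0.4837  0.0712]
d [-0.6273 -0.7222  0.0813]
d [-0.6273 -0.7221  0.2173]
rot [-7.000e-04 -3.000e-04 -3.788e-01]
[ 0.49598541 -0.50411683  0.01001521] [ 0.73708836 -0.29891643  0.0389227 ]
```

Emit:
carry_out(deltas=[-0.05,-0.037,0.005,0,0,-0.08,-0.1,-0.074,0.01,0,0,-0.16,-0.15,-0.112,0.015,0,0,-0.24,-0.2,-0.149,0.02,0,0,-0.32,-0.25,-0.186,0.025,0,0,-0.378], grip=0)

```text
time: 0.98
eef_pos: [0.4001, 0.3755, 0.2065]
tcp_rot: [-0.019, 1.0, 0.0, 0.0]
contact_force: [0.5, 0.1, -0.5]
opening: 0.0
finger_force: 0.0
```

Run:
```python
from h import *
state(); deltas([(.55,0,.16),(.57,-.255,.15)],0.037)
```

```text
t 0.97 [0.4001 0.3755 0.2065] F [ 0.5  0.1 -0.5] rpy [ 1.800e+02  1.000e-01 -1.778e+02] 0.0001543086392819342
d [-0.1353 -0.381   0.0465]
d [-0.1454 -0.6366  0.0564]
rot [0.0004 0.0009 0.0015]
```

Emit:
carry_out(deltas=[-0.025,-0.057,0.01,0,0,0,-0.05,-0.113,0.02,0,0,0,-0.075,-0.17,0.03,0,0,0,-0.095,-0.229,0.04,0,0,0,-0.11,-0.289,0.045,0,0,0])

```text
time: 1.6
eef_pos: [0.5198, 0.0912, 0.1612]
tcp_rot: [-0.018, 1.0, 0.0, 0.0]
contact_force: [0.6, -0.3, 0.2]
opening: -0.002
finger_force: 0.0
```

Emit:
carry_out(deltas=[-0.01,-0.06,0,0,0,0,-0.018,-0.12,0.0,0,0,0,-0.025,-0.18,0.0,0,0,0,-0.03,-0.24,0.0,0,0,0,-0.035,-0.3,0.0,0,0,0])

```text
time: 2.22
eef_pos: [0.5653, -0.2074, 0.1617]
tcp_rot: [-0.018, 1.0, -0.0, 0.0]
contact_force: [0.6, 1.4, 0.8]
opening: -0.0
finger_force: 0.0
```

Run:
```python
from h import *
state(); deltas([(.573,-.255,.16),(.573,-.255,.012)],0.037)
```

```text
t 2.23 [ 0.5653 -0.2074  0.1617] F [0.6 1.4 0.8] rpy [-180.     0.  -177.9] -0.00038463739414206345
d [-0.006  -0.0478  0.0017]
d [-0.0059 -0.0478  0.1497]
rot [-0.0002  0.0007 -0.001 ]
```

Emit:
carry_out(deltas=[-0.006,-0.048,0.02,0,0,0,-0.006,-0.048,0.07,0,0,0,-0.006,-0.048,0.12,0,0,0,-0.006,-0.048,0.148,0,0,0,-0.006,-0.038,0.148,0,0,0])

```text
time: 2.85
eef_pos: [0.5706, -0.2422, 0.0105]
tcp_rot: [-0.018, 1.0, 0.002, -0.002]
contact_force: [0.2, 0.9, 1.0]
opening: -0.002
finger_force: 0.0
```

Emit:
carry_out(deltas=[0,0.01,0,0,0,0,0,0.014,0,0,0,0,0,0.018,0,0,0,0,0,0.022,0,0,0,0,0,0.026,0,0,0,0])

```text
time: 3.48
eef_pos: [0.5722, -0.2176, 0.0142]
tcp_rot: [-0.018, 1.0, -0.001, 0.001]
contact_force: [0.5, -1.7, 0.7]
opening: -0.001
finger_force: 0.8
```

Run:
```python
from h import *
state(); block()
```

```text
t 3.48 [ 0.5722 -0.2176  0.0142] F [ 0.5 -1.7  0.7] rpy [-1.799e+02  1.000e-01 -1.779e+02] -0.0013905620770551662
block rect [0. 0.] [0. 0.] 0.0 corners [[0.0, 0.0], [0.0, 0.0], [0.0, 0.0], [0.0, 0.0]]
```

Run:
```python
from h import *
a,w=cloud(); b,w2=cloud("scene"); np.savez("c1.npz",a=a,b=b,w=w,w2=w2)
o=np.hstack([a[60:320,220:520],b[100:300,180:430][:, :]] if 0 else [cv2.resize(a[60:300,200:500],(400,320)),cv2.resize(b[100:300,180:430],(400,320))])
cv2.imwrite("pics/c1.png",o[:,:,::-1])
```

```text
(no output)
```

View pics/c1.png

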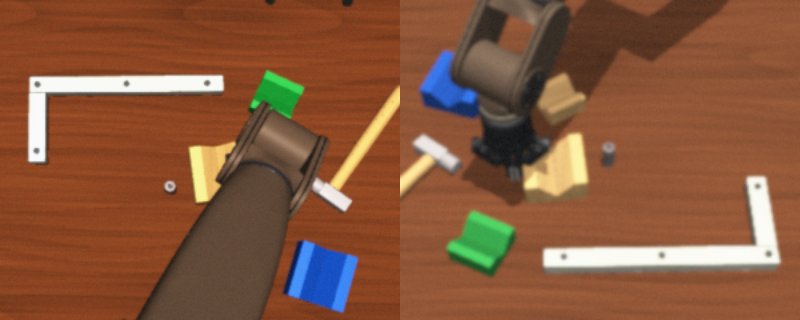

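```bash
cat >> h.py <<'E'
from scipy.optimize import least_squares
def wpts(im,w,c,rad=.11):
    h=cv2.cvtColor(im,cv2.COLOR_RGB2HSV)
    m=(h[...,0]>12)&(h[...,0]<32)&(h[...,1]>40)&(h[...,2]>110)&(w[...,2]>.012)&(w[...,2]<.052)&(np.hypot(w[...,0]-c[0],w[...,1]-c[1])<rad)
    m=cv2.morphologyEx(m.astype(np.uint8),cv2.MORPH_OPEN,np.ones((2,2)))>0
    return w[m]
def fit(c,yaw,data=None,verbose=True):
    """pose fit: height model of the V-block + squares outline, c in m, yaw deg"""
    if data is None:
        data=[cloud("top"),cloud("scene")]
    P=np.vstack([wpts(im,w,c) for im,w in data])
    tree=None
    def res(q):
        ca,sa=np.cos(q[2]),np.sin(q[2]); d=P[:,:2]-q[:2]
        x=d[:,0]*ca+d[:,1]*sa; y=-d[:,0]*sa+d[:,1]*ca; z=P[:,2]
        # distance to nearest surface: top/groove (inside) or side walls
        ht=np.where(abs(y)<.03,.015+abs(y),.045)
        out=np.maximum(np.maximum(abs(x),abs(y))-.05,0)
        dz=(z-ht)*np.where(abs(y)<.03,.707,1)
        dw=np.minimum(.05-abs(x),.05-abs(y))
        ins=np.where(abs(dz)<abs(dw),dz,dw)
        return np.where(out>0,out,ins)*1000
    best=None
    for dy in (-20,-10,0,10,20):
        r=least_squares(res,[c[0],c[1],np.radians(yaw+dy)],loss="soft_l1",f_scale=2,diff_step=1e-4,x_scale=[.01,.01,.1])
        if best is None or r.cost<best.cost: best=r
    q=best.x; 
    if verbose:
        po=POST-q[:2]; ca,sa=np.cos(q[2]),np.sin(q[2])
        print("block",(q[:2]*1000).round(1),"yaw",np.degrees(q[2]).round(1),"rms",np.sqrt(2*best.cost/len(P)).round(2),len(P),
        "| post local",(1000*np.array([po[0]*ca+po[1]*sa,-po[0]*sa+po[1]*ca])).round(0))
        t=ctrl.get_state()["eef_pos"][:2]-q[:2]; print("tcp local",(1000*np.array([t[0]*ca+t[1]*sa,-t[0]*sa+t[1]*ca])).round(1))
    return q
POST=np.array([.531,-.063])
E
python3 - <<'E'
from h import *
z=np.load("c1.npz"); state()
q=fit((.561,-.155),8.5,[(z['a'],z['w']),(z['b'],z['w2'])])
fit((.561,-.155),8.5,[(z['a'],z['w'])]); fit((.561,-.155),8.5,[(z['b'],z['w2'])])
E
```

```text
t 3.62 [ 0.5717 -0.2171  0.0135] F [ 1.3 -0.7  0.2] rpy [ 180.     0.  -177.9] -0.0035646702296137315Traceback (most recent call last):
  File "<stdin>", line 3, in <module>
  File "h.py", line 55, in fit
    r=least_squares(res,[c[0],c[1],np.radians(yaw+dy)],loss="soft_l1",f_scale=2,diff_step=1e-4,x_scale=[.01,.01,.1])
    return func(*args, **kwargs)
    raise ValueError("Residuals are not finite in the initial point.")
ValueError: Residuals are not finite in the initial point.
```

```bash
sed -i 's/    return w\[m\]$/    p=w[m]; return p[np.isfinite(p).all(1)\&(p[:,2]>.01)]/' h.py
python3 - <<'E'
from h import *
z=np.load("c1.npz"); 
q=fit((.561,-.155),8.5,[(z['a'],z['w']),(z['b'],z['w2'])])
fit((.561,-.155),8.5,[(z['a'],z['w'])]); fit((.561,-.155),8.5,[(z['b'],z['w2'])])
E
```

```text
block [ 560.8 -154. ] yaw 9.5 rms 2.19 2008 | post local [-14.  95.]
tcp local [  0.3 -64. ]
block [ 554.3 -155.2] yaw 11.2 rms 2.67 917 | post local [-5. 95.]
tcp local [  5.1 -64.1]
block [ 561.2 -154.2] yaw 8.8 rms 1.44 1091 | post local [-16.  95.]
tcp local [  0.8 -63.8]
```

Emit:
carry_out(deltas=[0,0.005,0,0,0,0,0,0.01,0,0,0,0,0,0.015,0,0,0,0,0,0.02,0,0,0,0,0,0.025,0,0,0,0])

```text
time: 4.25
eef_pos: [0.5707, -0.1918, 0.0134]
tcp_rot: [-0.018, 1.0, -0.0, 0.0]
contact_force: [-0.0, -1.1, 1.2]
opening: -0.002
finger_force: 0.8
```

Run:
```python
from h import *
state(); fit((.561,-.13),9)
```

```text
t 4.25 [ 0.5707 -0.1918  0.0134] F [-0.  -1.1  1.2] rpy [-180.     0.  -177.9] -0.0024594122039920977
block [ 559.3 -128.2] yaw 9.6 rms 2.16 1904 | post local [-17.  69.]
tcp local [  0.5 -64. ]
```

Emit:
carry_out(deltas=[0,-0.01,0,0,0,0,-0.017,-0.01,0,0,0,0,-0.034,-0.01,0,0,0,0,-0.034,0.0,0,0,0,0,-0.034,0.004,0,0,0,0])

```text
time: 4.97
eef_pos: [0.6036, -0.1861, 0.0128]
tcp_rot: [-0.018, 1.0, 0.001, -0.001]
contact_force: [-0.4, -0.7, -0.3]
opening: -0.001
finger_force: 0.0
```

Emit:
carry_out(deltas=[0,0.004,0,0,0,0,0,0.008,0,0,0,0,0,0.012,0,0,0,0,0,0.016,0,0,0,0,0,0.02,0,0,0,0])

```text
time: 5.6
eef_pos: [0.6065, -0.1691, 0.0149]
tcp_rot: [-0.018, 1.0, -0.003, 0.004]
contact_force: [5.5, -7.4, -2.2]
opening: 0.002
finger_force: 4.6
```

Run:
```python
from h import *
state(); fit((.561,-.12),15)
```

```text
t 5.6 [ 0.6065 -0.1691  0.0149] F [ 5.5 -7.4 -2.2] rpy [-179.7    0.4 -177.9] 0.0016451578736674873
block [ 555.  -119.8] yaw 20.4 rms 2.0 1114 | post local [-3. 62.]
tcp local [ 31.2 -64. ]
```

```bash
cat >> h.py <<'E'
def loc(q,pts,dz=0):
    "tool deltas to local points of block pose q, tool aligned with the block; z kept at 0.013"
    ca,sa=np.cos(q[2]),np.sin(q[2]); z=.013+dz
    deltas([(q[0]+ca*a-sa*b,q[1]+sa*a+ca*b,z) for a,b in np.array(pts)/1000.],q[2])
E
python3 - <<'E'
from h import *
q=(.555,-.1198,np.radians(20.4)); loc(q,[(31,-85),(-80,-90),(-80,-38),(-64,-38)])
E
```

```text
d [-0.0064 -0.02    0.0021]
d [ 0.0974 -0.0596  0.0016]
d [ 0.1137 -0.0102  0.0013]
d [ 0.0985 -0.0052  0.0013]
rot [-0.0061  0.0061 -0.3196]
```

Emit:
carry_out(deltas=[-0.006,-0.025,0.002,0,0,0,0.04,-0.05,0.002,0,0,-0.1,0.09,-0.06,0.002,0,0,-0.2,0.108,-0.035,0.002,0,0,-0.32,0.112,-0.01,0.002,0,0,-0.32])

```text
time: 6.32
eef_pos: [0.4909, -0.181, 0.011]
tcp_rot: [-0.175, 0.985, 0.001, -0.001]
contact_force: [-0.2, -0.2, -0.3]
opening: 0.001
finger_force: 0.0
```

Emit:
carry_out(deltas=[-0.007,0,0,0,0,0,-0.011,0,0,0,0,0,-0.014,0,0,0,0,0,-0.017,0,0,0,0,0,-0.02,0,0,0,0,0])

```text
time: 6.95
eef_pos: [0.5112, -0.1743, 0.0113]
tcp_rot: [-0.177, 0.984, -0.0, -0.0]
contact_force: [-0.8, -0.4, -0.1]
opening: 0.001
finger_force: 0.7
```

Run:
```python
from h import *
state(); fit((.555,-.12),21)
```

```text
t 6.95 [ 0.5112 -0.1743  0.0113] F [-0.8 -0.4 -0.1] rpy [-180.    -0.  -159.6] 0.0010219273144544678
block [ 556.1 -118.4] yaw 21.4 rms 1.98 2593 | post local [-3. 61.]
tcp local [-62.1 -35.5]
```

Emit:
carry_out(deltas=[-0.0048,-0.0024,0,0,0,-0.0524,-0.0097,-0.0046,0,0,0,-0.1047,-0.0148,-0.0066,0,0,0,-0.157,-0.02,-0.0082,0,0,0,-0.2094,-0.0253,-0.0096,0,0,0,-0.2618])

```text
time: 7.68
eef_pos: [0.5381, -0.1745, 0.0114]
tcp_rot: [-0.305, 0.952, -0.0, -0.0]
contact_force: [-0.0, -0.6, 0.1]
opening: -0.001
finger_force: 0.5
```

Run:
```python
from h import *
state(); fit((.562,-.11),34)
```

```text
t 7.67 [ 0.5381 -0.1745  0.0114] F [-0.  -0.6  0.1] rpy [-180.    -0.  -144.5] -0.0008166149835951566
block [ 569.4 -110.3] yaw 34.6 rms 1.95 2598 | post local [-5. 61.]
tcp local [-61.8 -35.1]
```

Emit:
carry_out(deltas=[-0.0048,-0.0023,0,0,0,-0.0524,-0.0097,-0.0044,0,0,0,-0.1047,-0.0148,-0.0062,0,0,0,-0.157,-0.02,-0.0078,0,0,0,-0.2094,-0.0253,-0.009,0,0,0,-0.2618])

```text
time: 8.4
eef_pos: [0.569, -0.1562, 0.011]
tcp_rot: [-0.417, 0.909, -0.009, -0.009]
contact_force: [-0.7, -1.5, 0.6]
opening: 0.002
finger_force: 0.7
```

Emit:
carry_out(deltas=[-0.0048,-0.0023,0,0,0,-0.0524,-0.0097,-0.0044,0,0,0,-0.1047,-0.0148,-0.0062,0,0,0,-0.157,-0.02,-0.0078,0,0,0,-0.2094,-0.0253,-0.009,0,0,0,-0.2618])

```text
time: 9.02
eef_pos: [0.6027, -0.1092, 0.0066]
tcp_rot: [-0.506, 0.861, -0.042, -0.035]
contact_force: [-3.3, -7.5, 14.9]
opening: 0.001
finger_force: 3.6
```

Run:
```python
from h import *
state(); fit((.588,-.085),62)
```

```text
t 9.03 [ 0.6027 -0.1092  0.0066] F [-3.3 -7.5 14.9] rpy [-177.9   -5.9 -119.3] 0.0006170138045647062
block [607.6 -41.1] yaw 68.9 rms 1.89 1476 | post local [-48.  64.]
tcp local [-63.7 -18.5]
```

Run:
```python
from h import *
s=ctrl.get_state(); print(s["qpos"].round(3),s["dq"].round(3)); state()
```

```text
[-0.299  0.429  1.855 -0.14   0.851 -2.838] [-0.013  0.015  0.039  0.031  0.01  -0.001]
t 9.12 [ 0.6019 -0.1072  0.0052] F [-1.1 -0.1 -0.3] rpy [-178.1   -5.8 -119.3] -0.002751333240139304
```

Run:
```python
from h import *
deltas([(.598,-.13,.02),(.598,-.15,.10),(.64,-.1,.12),(.688,-.039,.11),(.688,-.039,.012)],0.037)
```

```text
d [ 0.0232 -0.0082 -0.0122]
d [ 0.0486 -0.0206 -0.0897]
d [-0.0132 -0.0336 -0.1156]
d [-0.0905 -0.0455 -0.113 ]
d [-0.1004 -0.0423 -0.0155]
rot [-0.0819 -0.0746  1.0231]
```

Emit:
carry_out(deltas=[0.023,-0.008,-0.012,0,0,0,0.04,-0.018,-0.06,-0.015,-0.014,0.18,0.049,-0.021,-0.09,-0.03,-0.028,0.36,0.018,-0.027,-0.11,-0.044,-0.04,0.54,-0.013,-0.034,-0.116,-0.058,-0.053,0.72])

```text
time: 9.75
eef_pos: [0.6395, -0.1022, 0.1209]
tcp_rot: [-0.164, 0.986, -0.011, -0.011]
contact_force: [-0.1, 0.5, -0.7]
opening: 0.001
finger_force: 0.0
```

Run:
```python
from h import *
state(); q=fit((.607,-.041),69)
deltas([(.688,-.039,.11),(.688,-.039,.012)],0.037)
loc(q,[(32,-75)])
```

```text
t 9.75 [ 0.6395 -0.1022  0.1209] F [-0.1  0.5 -0.7] rpy [-178.9   -1.4 -161.2] 0.000658088620889888
block [607.4 -40.8] yaw 69.2 rms 2.25 1507 | post local [-48.  64.]
tcp local [-44.3 -51.4]
d [-0.0661  0.0422  0.0072]
d [-0.0686  0.0439  0.1051]
rot [-0.0215 -0.023   0.3002]
d [-0.0699  0.045   0.1041]
rot [-0.0054 -0.0319 -0.8703]
```

Emit:
carry_out(deltas=[-0.033,0.021,0.003,-0.01,-0.011,0.15,-0.066,0.042,0.007,-0.0215,-0.023,0.3,-0.066,0.042,0.007,-0.0215,-0.023,0.3])

```text
time: 10.22
eef_pos: [0.6861, -0.0392, 0.1075]
tcp_rot: [-0.021, 1.0, 0.0, -0.002]
contact_force: [-0.7, 0.0, 0.3]
opening: -0.0
finger_force: 0.0
```

Run:
```python
from h import *
state(); deltas([(.688,-.039,.013)],0.037)
```

```text
t 10.22 [ 0.6861 -0.0392  0.1075] F [-0.7  0.   0.3] rpy [ 180.    -0.3 -177.7] -0.00019225823403608197
d [-0.0024  0.0001  0.0945]
rot [ 0.0003 -0.0047  0.004 ]
```

Descend gently, then push towards the post.

Emit:
carry_out(deltas=[-0.001,0,0.025,0,0,0,-0.001,0,0.05,0,0,0,-0.001,0,0.075,0,0,0,-0.001,0,0.093,0,0,0,-0.001,0,0.093,0,0,0])

```text
time: 10.85
eef_pos: [0.6855, -0.0406, 0.0138]
tcp_rot: [-0.019, 1.0, 0.0, -0.003]
contact_force: [-0.0, 1.2, -0.6]
opening: -0.001
finger_force: 0.0
```

Emit:
carry_out(deltas=[0.004,0,0,0,0,0,0.008,0,0,0,0,0,0.012,0,0,0,0,0,0.016,0,0,0,0,0,0.02,0,0,0,0,0])

```text
time: 11.48
eef_pos: [0.6681, -0.0408, 0.0166]
tcp_rot: [-0.018, 1.0, -0.0, 0.0]
contact_force: [1.5, 0.3, 0.2]
opening: -0.004
finger_force: 1.0
```

Run:
```python
from h import *
state(); q=fit((.605,-.041),74)
```

```text
t 11.47 [ 0.6681 -0.0408  0.0166] F [1.5 0.3 0.2] rpy [-180.     0.  -177.9] -0.004150495626621825
block [602.6 -40.6] yaw 71.8 rms 2.39 282 | post local [-44.  61.]
tcp local [ 20.1 -61.7]
```

Emit:
carry_out(deltas=[0.004,0.001,0,0,0,0,0.008,0.002,0,0,0,0,0.012,0.003,0,0,0,0,0.016,0.004,0,0,0,0,0.02,0.005,0,0,0,0])

```text
time: 12.2
eef_pos: [0.6513, -0.0359, 0.0175]
tcp_rot: [-0.018, 1.0, 0.0, 0.005]
contact_force: [15.5, 3.9, -3.2]
opening: -0.004
finger_force: 7.8
```

Run:
```python
from h import *
state(); q=fit((.595,-.041),85)
```

```text
t 12.2 [ 0.6513 -0.0359  0.0175] F [15.5  3.9 -3.2] rpy [ 180.     0.6 -178. ] -0.0043919704175695165
block [591.9 -49. ] yaw 91.8 rms 1.88 668 | post local [-12.  61.]
tcp local [ 11.3 -59.8]
```

Emit:
carry_out(deltas=[-0.01,0,0,0,0,0,-0.01,0,-0.05,0,0,0,0.01,-0.035,-0.055,0,0,0,0.04,-0.07,-0.055,0,0,0,0.065,-0.097,-0.055,0,0,0])

```text
time: 12.92
eef_pos: [0.5836, -0.1367, 0.0702]
tcp_rot: [-0.019, 1.0, 0.0, -0.003]
contact_force: [0.7, -1.0, 0.5]
opening: -0.002
finger_force: 0.0
```

Run:
```python
from h import *
state(); q=fit((.592,-.049),91.8); deltas([(.591,-.134,.07),(.591,-.134,.014)],.037)
```

```text
t 12.93 [ 0.5836 -0.1367  0.0702] F [ 0.7 -1.   0.5] rpy [ 179.9   -0.4 -177.9] -0.0019255902935210074
block [591.8 -55.1] yaw 92.3 rms 1.91 2419 | post local [-5. 61.]
tcp local [-82.1  12.6]
d [-0.0085  0.0034 -0.0003]
d [-0.009   0.0033  0.0557]
rot [ 0.0013 -0.0079 -0.0031]
```

Emit:
carry_out(deltas=[-0.012,0.002,0.028,0,0,0,-0.012,0.002,0.056,0,0,0,-0.012,0.008,0.056,0,0,0,-0.012,0.012,0.056,0,0,0,-0.012,0.016,0.056,0,0,0])

```text
time: 13.65
eef_pos: [0.5983, -0.1191, 0.0165]
tcp_rot: [-0.019, 1.0, -0.0, -0.0]
contact_force: [0.7, -0.6, 0.1]
opening: 0.0
finger_force: 0.0
```

Emit:
carry_out(deltas=[0,0.004,0,0,0,0,0,0.01,0,0,0,0,0,0.016,0,0,0,0,0,0.022,0,0,0,0,0,0.028,0,0,0,0])

```text
time: 14.28
eef_pos: [0.5964, -0.0912, 0.0152]
tcp_rot: [-0.019, 1.0, -0.0, -0.001]
contact_force: [0.0, -2.5, 1.6]
opening: 0.003
finger_force: 1.0
```

Run:
```python
from h import *
state(); q=fit((.592,-.03),92)
```

```text
t 14.28 [ 0.5964 -0.0912  0.0152] F [ 0.  -2.5  1.6] rpy [-1.800e+02 -1.000e-01 -1.779e+02] 0.003390301603632602
block [588.9 -32.3] yaw 96.4 rms 2.21 1488 | post local [-24.  61.]
tcp local [-58.6  -0.5]
```

Emit:
carry_out(deltas=[0,-0.005,0,0,0,0,0.01,-0.005,0,0,0,0,0.01,0.0,0,0,0,0,0.01,0.006,0,0,0,0,0.01,0.012,0,0,0,0])

```text
time: 15.0
eef_pos: [0.5858, -0.0794, 0.0151]
tcp_rot: [-0.019, 1.0, 0.0, -0.001]
contact_force: [-0.2, -1.3, -1.1]
opening: 0.001
finger_force: 0.5
```

Emit:
carry_out(deltas=[0,0.006,0,0,0,0,0,0.012,0,0,0,0,0,0.018,0,0,0,0,0,0.024,0,0,0,0,0,0.03,0,0,0,0])

```text
time: 15.62
eef_pos: [0.5847, -0.0494, 0.0151]
tcp_rot: [-0.019, 1.0, 0.0, -0.001]
contact_force: [-0.3, -1.4, -0.3]
opening: 0.002
finger_force: 0.5
```

Run:
```python
from h import *
state(); q=fit((.59,.008),92)
```

```text
t 15.62 [ 0.5847 -0.0494  0.0151] F [-0.3 -1.4 -0.3] rpy [ 1.800e+02 -1.000e-01 -1.779e+02] 0.0019985703459772424
block [594.6  11.9] yaw 89.5 rms 2.19 1598 | post local [-76.  63.]
tcp local [-61.    9.4]
```

Emit:
carry_out(deltas=[0,-0.005,0,0,0,0,-0.012,-0.005,0,0,0,0,-0.012,0.0,0,0,0,0,-0.012,0.006,0,0,0,0,-0.012,0.012,0,0,0,0])

```text
time: 16.35
eef_pos: [0.5963, -0.0371, 0.0151]
tcp_rot: [-0.019, 1.0, -0.0, -0.001]
contact_force: [-0.7, -1.7, 0.4]
opening: 0.002
finger_force: 0.7
```

Emit:
carry_out(deltas=[0,0.006,0,0,0,0,0,0.012,0,0,0,0,0,0.018,0,0,0,0,0,0.024,0,0,0,0,0,0.03,0,0,0,0])

```text
time: 16.98
eef_pos: [0.5951, -0.007, 0.0151]
tcp_rot: [-0.019, 1.0, 0.0, -0.001]
contact_force: [0.1, -1.8, 1.5]
opening: -0.002
finger_force: 0.7
```

Emit:
carry_out(deltas=[0,-0.008,0,0,0,0,0,-0.015,-0.03,0,0,0,0,-0.02,-0.055,0,0,0])

```text
time: 17.35
eef_pos: [0.5957, -0.0279, 0.0704]
tcp_rot: [-0.018, 1.0, 0.0, -0.002]
contact_force: [0.8, -0.2, 0.6]
opening: 0.001
finger_force: 0.0
```

Run:
```python
from h import *
state(); q=fit((.595,.053),92); c,s=np.cos(.037),np.sin(.037); X=q[:2]
deltas([(.59,-.03,.075),(X[0]-.075,X[1]-.05,.075),(X[0]-.08,X[1]-.002,.075),(X[0]-.08,X[1]-.002,.014)],.037)
```

```text
t 17.35 [ 0.5957 -0.0279  0.0704] F [ 0.8 -0.2  0.6] rpy [ 180.    -0.2 -177.9] 0.0007482644363706619
block [590.4  52.2] yaw 94.6 rms 2.09 1773 | post local [-110.   68.]
tcp local [-81.2  -1.5]
d [ 0.0084 -0.0011 -0.0018]
d [ 0.0818  0.0337 -0.0021]
d [ 0.0851  0.0819 -0.0022]
d [0.0853 0.082  0.0588]
rot [-0.0011  0.004  -0.0009]
```

Emit:
carry_out(deltas=[0.04,0.03,0,0,0,0,0.083,0.07,0,0,0,0,0.086,0.086,0.02,0,0,0,0.086,0.087,0.056,0,0,0,0.083,0.087,0.056,0,0,0])

```text
time: 18.08
eef_pos: [0.5059, 0.0571, 0.0106]
tcp_rot: [-0.019, 1.0, 0.001, -0.006]
contact_force: [-0.6, 0.3, 0.7]
opening: 0.002
finger_force: 0.0
```

Emit:
carry_out(deltas=[-0.006,0,0,0,0,0,-0.012,0,0,0,0,0,-0.018,0,0,0,0,0,-0.023,0,0,0,0,0,-0.028,0,0,0,0,0])

```text
time: 18.7
eef_pos: [0.5378, 0.0576, 0.0142]
tcp_rot: [-0.019, 1.0, 0.0, -0.001]
contact_force: [-2.1, 0.2, -0.4]
opening: -0.004
finger_force: 0.8
```

Emit:
carry_out(deltas=[-0.006,0,0,0,0,0,-0.012,0,0,0,0,0,-0.018,0,0,0,0,0,-0.023,0,0,0,0,0,-0.028,0,0,0,0,0])

```text
time: 19.32
eef_pos: [0.566, 0.0586, 0.0141]
tcp_rot: [-0.019, 1.0, 0.0, -0.001]
contact_force: [-1.7, -0.3, 1.1]
opening: 0.003
finger_force: 0.8
```

Run:
```python
from h import *
state(); q=fit((.62,.053),93)
```

```text
t 19.32 [0.566  0.0586 0.0141] F [-1.7 -0.3  1.1] rpy [ 1.800e+02 -1.000e-01 -1.779e+02] 0.0028092583202365333
block [628.9  56.2] yaw 91.2 rms 1.91 1938 | post local [-117.  100.]
tcp local [ 3.6 62.2]
```

Emit:
carry_out(deltas=[-0.005,0,0,0,0,0,-0.01,0,0,0,0,0,-0.015,0,0,0,0,0,-0.019,0,0,0,0,0,-0.022,0,0,0,0,0])

```text
time: 20.05
eef_pos: [0.5879, 0.0594, 0.014]
tcp_rot: [-0.019, 1.0, 0.0, -0.001]
contact_force: [-1.7, -0.4, -0.9]
opening: 0.002
finger_force: 0.7
```

Emit:
carry_out(deltas=[-0.002,0,0,0,0,0,-0.004,0,0,0,0,0])

```text
time: 20.3
eef_pos: [0.5917, 0.0595, 0.0141]
tcp_rot: [-0.019, 1.0, 0.0, -0.001]
contact_force: [-1.6, -0.1, -0.5]
opening: -0.002
finger_force: 0.6
```

Run:
```python
from h import *
state(); q=fit((.653,.057),92)
```

```text
t 20.3 [0.5917 0.0595 0.0141] F [-1.6 -0.1 -0.5] rpy [ 1.800e+02 -1.000e-01 -1.779e+02] -0.00215220701374215
block [654.6  57.1] yaw 90.8 rms 1.96 1857 | post local [-118.  125.]
tcp local [ 3.3 62.5]
```

Emit:
carry_out(deltas=[-0.0015,0,0,0,0,0,-0.003,0,0,0,0,0])

```text
time: 20.65
eef_pos: [0.5946, 0.0596, 0.0141]
tcp_rot: [-0.019, 1.0, 0.0, -0.001]
contact_force: [-2.7, -1.6, 1.3]
opening: -0.002
finger_force: 2.1
```

Emit:
carry_out(deltas=[-0.001,0,0,0,0,0,-0.002,0,0,0,0,0])

```text
time: 20.9
eef_pos: [0.5951, 0.0595, 0.0136]
tcp_rot: [-0.019, 1.0, -0.0, -0.003]
contact_force: [-7.1, -1.0, 3.3]
opening: 0.002
finger_force: 3.4
```

Emit:
carry_out(deltas=[0.012,0,0,0,0,0,0.012,-0.02,-0.05,0,0,0,0.005,-0.07,-0.056,0,0,0,-0.035,-0.09,-0.056,0,0,0,-0.065,-0.09,-0.05,0,0,0])

```text
time: 21.52
eef_pos: [0.6675, -0.03, 0.0656]
tcp_rot: [-0.017, 1.0, -0.0, 0.002]
contact_force: [0.1, -0.1, 0.5]
opening: -0.002
finger_force: 0.0
```

Run:
```python
from h import *
state(); q=fit((.656,.057),92); c,s=np.cos(.037),np.sin(.037)
p=lambda a,b:(q[0]+c*a-s*b,q[1]+s*a+c*b)
deltas([(*p(.003,-.078),.07),(*p(.003,-.078),.014),(*p(.003,-.0645),.014)],.037)
```

```text
t 21.52 [ 0.6675 -0.03    0.0656] F [ 0.1 -0.1  0.5] rpy [-179.9    0.2 -178. ] -0.0015116484308846112
block [657.2  52.6] yaw 91.8 rms 2.6 1764 | post local [-112.  130.]
tcp local [-81.4  -7.6]
d [ 0.0041  0.0035 -0.006 ]
d [0.0042 0.0035 0.05  ]
d [0.0042 0.017  0.05  ]
rot [-0.0003  0.0014 -0.0007]
```

Emit:
carry_out(deltas=[0.004,0,0.025,0,0,0,0.004,0,0.051,0,0,0,0.004,0.006,0.051,0,0,0,0.004,0.011,0.051,0,0,0,0.004,0.016,0.051,0,0,0])

```text
time: 22.25
eef_pos: [0.6614, -0.0115, 0.0147]
tcp_rot: [-0.019, 1.0, -0.0, 0.0]
contact_force: [-0.2, 0.1, 0.0]
opening: 0.002
finger_force: 0.0
```

Emit:
carry_out(deltas=[0,0.005,0,0,0,0,0,0.01,0,0,0,0,0,0.015,0,0,0,0,0,0.02,0,0,0,0,0,0.025,0,0,0,0])

```text
time: 22.88
eef_pos: [0.6596, 0.0131, 0.0131]
tcp_rot: [-0.018, 1.0, -0.0, -0.001]
contact_force: [1.0, -2.5, 2.1]
opening: 0.003
finger_force: 1.4
```

Run:
```python
from h import *
state(); q=fit((.656,.08),92)
```

```text
t 22.88 [0.6596 0.0131 0.0131] F [ 1.  -2.5  2.1] rpy [-1.800e+02 -1.000e-01 -1.779e+02] 0.0034800549992693992
block [655.2  73.7] yaw 93.8 rms 1.66 1141 | post local [-128.  133.]
tcp local [-60.2  -0. ]
```

Emit:
carry_out(deltas=[0,0.005,0,0,0,0,0,0.01,0,0,0,0,0,0.015,0,0,0,0,0,0.02,0,0,0,0,0,0.025,0,0,0,0])

```text
time: 23.6
eef_pos: [0.6584, 0.0384, 0.0128]
tcp_rot: [-0.019, 1.0, 0.0, -0.001]
contact_force: [0.0, -0.9, 0.8]
opening: 0.003
finger_force: 0.8
```

Emit:
carry_out(deltas=[0,0.004,0,0,0,0,0,0.007,0,0,0,0,0,0.009,0,0,0,0])

```text
time: 23.98
eef_pos: [0.6581, 0.0472, 0.0128]
tcp_rot: [-0.019, 1.0, 0.0, -0.001]
contact_force: [0.1, -1.3, 1.2]
opening: -0.004
finger_force: 0.7
```

Run:
```python
from h import *
state(); q=fit((.656,.11),92)
```

```text
t 23.98 [0.6581 0.0472 0.0128] F [ 0.1 -1.3  1.2] rpy [ 1.800e+02 -1.000e-01 -1.779e+02] -0.0043592089363576995
block [651.2 113. ] yaw 96.3 rms 1.68 1124 | post local [-162.  139.]
tcp local [-66.    0.4]
```

Emit:
carry_out(deltas=[0,0.002,0,0,0,0,0,0.0035,0,0,0,0,0,0.005,0,0,0,0])

```text
time: 24.45
eef_pos: [0.6579, 0.052, 0.0128]
tcp_rot: [-0.018, 1.0, 0.0, -0.001]
contact_force: [0.1, -0.9, 0.6]
opening: -0.004
finger_force: 0.6
```

Emit:
carry_out(deltas=[0,0.0015,0,0,0,0,0,0.0025,0,0,0,0])

```text
time: 24.7
eef_pos: [0.6577, 0.0539, 0.0129]
tcp_rot: [-0.019, 1.0, -0.001, -0.001]
contact_force: [-1.3, -3.7, 0.2]
opening: 0.002
finger_force: 2.2
```

Run:
```python
from h import *
state(); q=fit((.654,.117),94)
```

```text
t 24.7 [0.6577 0.0539 0.0129] F [-1.3 -3.7  0.2] rpy [-179.9   -0.2 -177.8] 0.0020650250721674325
block [650.6 119.5] yaw 95.7 rms 1.83 1158 | post local [-170.  137.]
tcp local [-66.   -0.6]
```

Emit:
carry_out(deltas=[0,-0.01,0,0,0,0,0.01,-0.01,-0.055,0,0,0,0.05,0.02,-0.058,0,0,0,0.082,0.06,-0.058,0,0,0,0.084,0.083,-0.05,0,0,0])

```text
time: 25.42
eef_pos: [0.569, 0.136, 0.0634]
tcp_rot: [-0.019, 1.0, 0.001, -0.001]
contact_force: [1.3, -0.1, -0.5]
opening: 0.0
finger_force: 0.0
```

Run:
```python
from h import *
state(); q=fit((.653,.119),94)
deltas([(.572,.132,.014)],.037)
```

```text
t 25.43 [0.569  0.136  0.0634] F [ 1.3 -0.1 -0.5] rpy [ 1.799e+02 -1.000e-01 -1.779e+02] 0.00048512694508026053
block [650.8 117. ] yaw 96.2 rms 1.75 2617 | post local [-166.  138.]
tcp local [28.  78.8]
d [-0.0026 -0.0045  0.0484]
rot [ 0.0017 -0.0038  0.0023]
```

Emit:
carry_out(deltas=[0,-0.003,0.025,0,0,0,0,-0.003,0.049,0,0,0,-0.006,-0.003,0.049,0,0,0,-0.011,-0.003,0.049,0,0,0,-0.014,-0.003,0.049,0,0,0])

```text
time: 26.15
eef_pos: [0.5867, 0.1317, 0.0157]
tcp_rot: [-0.018, 1.0, 0.0, 0.0]
contact_force: [-1.5, 0.7, 1.1]
opening: 0.003
finger_force: 0.7
```

Emit:
carry_out(deltas=[-0.002,0,0,0,0,0,-0.004,0,0,0,0,0,-0.006,0,0,0,0,0])

```text
time: 26.52
eef_pos: [0.5907, 0.1322, 0.014]
tcp_rot: [-0.019, 1.0, 0.0, -0.001]
contact_force: [-1.6, 0.3, -0.1]
opening: 0.005
finger_force: 0.8
```

Emit:
carry_out(deltas=[-0.0015,0,0,0,0,0,-0.003,0,0,0,0,0])

```text
time: 26.78
eef_pos: [0.5927, 0.1322, 0.0137]
tcp_rot: [-0.019, 1.0, 0.0, -0.003]
contact_force: [-7.6, -0.1, 4.4]
opening: 0.001
finger_force: 3.5
```

Run:
```python
from h import *
state(); q=fit((.654,.119),93)
```

```text
t 26.77 [0.5927 0.1322 0.0137] F [-7.6 -0.1  4.4] rpy [ 180.    -0.4 -177.9] 0.001488154420617604
block [655.3 116. ] yaw 91.5 rms 1.88 2265 | post local [-176.  129.]
tcp local [17.9 62.2]
```

Emit:
carry_out(deltas=[0.012,0,0,0,0,0,0.012,-0.02,-0.052,0,0,0,-0.01,-0.07,-0.056,0,0,0,-0.048,-0.1,-0.056,0,0,0,-0.056,-0.102,-0.03,0,0,0])

```text
time: 27.5
eef_pos: [0.6589, 0.0292, 0.0478]
tcp_rot: [-0.017, 1.0, -0.001, 0.005]
contact_force: [-0.7, 0.5, -0.1]
opening: 0.001
finger_force: 0.0
```

Emit:
carry_out(deltas=[0,0,0.03,0,0,0,0,0.004,0.03,0,0,0,0,0.009,0.03,0,0,0,0,0.013,0.03,0,0,0])

```text
time: 28.0
eef_pos: [0.6544, 0.0459, 0.0159]
tcp_rot: [-0.019, 1.0, -0.0, 0.001]
contact_force: [0.1, 0.2, 1.5]
opening: 0.001
finger_force: 0.0
```

Run:
```python
from h import *
state(); q=fit((.655,.118),92)
```

```text
t 28.0 [0.6544 0.0459 0.0159] F [0.1 0.2 1.5] rpy [-1.800e+02  1.000e-01 -1.778e+02] 0.0013498099109194087
block [655.4 118.1] yaw 91.3 rms 1.68 1256 | post local [-178.  128.]
tcp local [-72.    2.9]
```

Emit:
carry_out(deltas=[0.001,0.002,0,0,0,0,0.001,0.004,0,0,0,0,0.001,0.006,0,0,0,0])

```text
time: 28.48
eef_pos: [0.6521, 0.051, 0.014]
tcp_rot: [-0.019, 1.0, -0.0, -0.001]
contact_force: [-0.7, -1.6, 0.1]
opening: 0.002
finger_force: 0.7
```

Emit:
carry_out(deltas=[0,0.0015,0,0,0,0,0,0.003,0,0,0,0])

```text
time: 28.72
eef_pos: [0.652, 0.054, 0.014]
tcp_rot: [-0.018, 1.0, -0.0, -0.001]
contact_force: [-0.4, -1.1, 0.2]
opening: -0.0
finger_force: 0.8
```

Emit:
carry_out(deltas=[0,0.0015,0,0,0,0,0,0.0025,0,0,0,0])

```text
time: 28.98
eef_pos: [0.6519, 0.0563, 0.014]
tcp_rot: [-0.019, 1.0, -0.001, -0.001]
contact_force: [-0.3, -4.2, 0.6]
opening: -0.001
finger_force: 2.2
```

Emit:
carry_out(deltas=[0,0.001,0,0,0,0,0,0.001,0,0,0,0])

```text
time: 29.22
eef_pos: [0.6519, 0.0564, 0.014]
tcp_rot: [-0.019, 1.0, -0.001, -0.001]
contact_force: [0.0, -5.5, 0.3]
opening: -0.002
finger_force: 2.9
```

Emit:
carry_out(deltas=[0,0.001,0,0,0,0,0,0.001,0,0,0,0])

```text
time: 29.48
eef_pos: [0.6519, 0.0567, 0.0141]
tcp_rot: [-0.019, 1.0, -0.002, -0.001]
contact_force: [-0.7, -7.3, 0.7]
opening: 0.0
finger_force: 3.9
```

Run:
```python
from h import *
state(); q=fit((.655,.118),92)
```

```text
t 29.48 [0.6519 0.0567 0.0141] F [-0.7 -7.3  0.7] rpy [-1.798e+02 -1.000e-01 -1.778e+02] 0.00022683537808491442
block [655.2 121.8] yaw 91.4 rms 1.6 1190 | post local [-182.  129.]
tcp local [-65.1   4.9]
```

Emit:
carry_out(deltas=[0,0.001,0,0,0,0,0,0.0015,0,0,0,0,0,0.0015,0,0,0,0])

```text
time: 29.95
eef_pos: [0.6519, 0.0569, 0.0141]
tcp_rot: [-0.019, 1.0, -0.003, -0.001]
contact_force: [0.0, -11.8, 0.5]
opening: -0.002
finger_force: 5.5
```

Emit:
carry_out(deltas=[0,0,0,0,0,0,0,0,0,0,0,0,0,0,0,0,0,0,0,0,0,0,0,0,0,0,0,0,0,0])

```text
time: 30.58
eef_pos: [0.6519, 0.0569, 0.0141]
tcp_rot: [-0.019, 1.0, -0.003, -0.001]
contact_force: [-1.8, -11.8, 2.1]
opening: -0.001
finger_force: 5.5
```

Emit:
carry_out(deltas=[0,-0.003,0,0,0,0,0,-0.012,0,0,0,0,0.01,-0.012,-0.05,0,0,0,0.05,0.02,-0.056,0,0,0,0.078,0.06,-0.056,0,0,0])

```text
time: 31.2
eef_pos: [0.5713, 0.1179, 0.0713]
tcp_rot: [-0.017, 1.0, 0.001, -0.0]
contact_force: [0.0, 0.2, 0.1]
opening: 0.002
finger_force: 0.0
```

Run:
```python
from h import *
state(); q=fit((.655,.118),92)
deltas([(.578,.121,.07),(.578,.121,.014)],.037)
```

```text
t 31.2 [0.5713 0.1179 0.0713] F [0.  0.2 0.1] rpy [ 179.9   -0.  -178. ] 0.0023712893840009356
block [655.1 120.5] yaw 91.6 rms 1.71 2223 | post local [-180.  129.]
tcp local [ 2.5 87. ]
d [-0.0099 -0.     -0.0006]
d [-0.0102 -0.0002  0.0554]
rot [ 0.0023 -0.0054  0.0034]
```

Emit:
carry_out(deltas=[0,0.003,0.03,0,0,0,0,0.003,0.056,0,0,0,-0.006,0.003,0.056,0,0,0,-0.011,0.003,0.056,0,0,0,-0.015,0.003,0.056,0,0,0])

```text
time: 31.92
eef_pos: [0.5883, 0.1208, 0.0157]
tcp_rot: [-0.018, 1.0, 0.0, 0.0]
contact_force: [-0.3, 0.4, 0.9]
opening: 0.0
finger_force: 0.0
```

Emit:
carry_out(deltas=[-0.0015,0,0,0,0,0,-0.003,0,0,0,0,0,-0.0045,0,0,0,0,0])

```text
time: 32.3
eef_pos: [0.5909, 0.1211, 0.0142]
tcp_rot: [-0.019, 1.0, 0.0, -0.001]
contact_force: [0.0, -0.8, -1.1]
opening: -0.002
finger_force: 0.0
```

Emit:
carry_out(deltas=[-0.0015,0,0,0,0,0,-0.0025,0,0,0,0,0])

```text
time: 32.55
eef_pos: [0.5931, 0.1211, 0.014]
tcp_rot: [-0.019, 1.0, 0.0, -0.002]
contact_force: [-1.8, -0.8, 1.0]
opening: 0.004
finger_force: 0.9
```

Emit:
carry_out(deltas=[-0.001,0,0,0,0,0,-0.0018,0,0,0,0,0,-0.0018,0,0,0,0,0])

```text
time: 32.92
eef_pos: [0.593, 0.1212, 0.0134]
tcp_rot: [-0.019, 1.0, -0.0, -0.004]
contact_force: [-6.1, -1.1, 2.8]
opening: -0.001
finger_force: 3.0
```

Emit:
carry_out(deltas=[-0.001,0,0,0,0,0,-0.0015,0,0,0,0,0,-0.0015,0,0,0,0,0])

```text
time: 33.3
eef_pos: [0.5929, 0.1212, 0.0129]
tcp_rot: [-0.019, 1.0, -0.0, -0.006]
contact_force: [-9.6, -1.3, 5.2]
opening: -0.001
finger_force: 4.8
```

Emit:
carry_out(deltas=[0,0,0,0,0,0,0,0,0,0,0,0,0,0,0,0,0,0,0,0,0,0,0,0,0,0,0,0,0,0])

```text
time: 33.92
eef_pos: [0.5929, 0.1212, 0.0129]
tcp_rot: [-0.019, 1.0, -0.0, -0.006]
contact_force: [-9.7, -1.0, 4.4]
opening: -0.002
finger_force: 4.8
```

Emit:
carry_out(deltas=[0.003,0,0,0,0,0,0.01,0,0,0,0,0,0.02,0,-0.04,0,0,0,0.05,-0.03,-0.08,0,0,0,0.08,-0.06,-0.12,0,0,0])

```text
time: 34.55
eef_pos: [0.519, 0.0578, 0.1358]
tcp_rot: [-0.019, 1.0, -0.0, 0.0]
contact_force: [1.3, -1.1, 0.5]
opening: -0.005
finger_force: 0.0
```

Run:
```python
from h import *
state(); d=[cloud("top"),cloud("scene")]; q=fit((.655,.12),92,d)
a,b=d[0][0],d[1][0]
o=np.hstack([cv2.resize(a[90:210,200:350],(400,320),interpolation=2),cv2.resize(b[190:290,310:435],(400,320),interpolation=2)])
cv2.imwrite("pics/end.png",o[:,:,::-1])
```

```text
t 34.55 [0.519  0.0578 0.1358] F [ 1.3 -1.1  0.5] rpy [-180.     0.  -177.8] -0.004889449064489114
block [654.9 120.8] yaw 91.4 rms 2.23 2796 | post local [-181.  128.]
tcp local [-61.  135.6]
```

View pics/end.png

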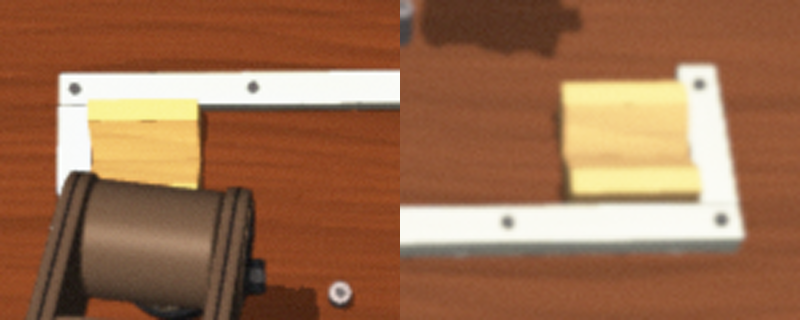

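The end picture shows the block in the corner, touching both rails: top-view crop around (145,145), scene-view crop around (630,140). The gripper is clear of it.

```bash
python3 -c "
from plant import ctrl
print(ctrl.sign_off())"
```

```text
the job is handed in; nothing more can be done
None
```

The V-block sits flush in the fence's inner corner by the camera fit (within about 1 mm and 1°), swung a quarter turn against the post mainly by pushes on its other sides, pressed at about 12 N and 10 N against the two rails, then released; the highest force reading was about 17 N, mostly upward, when the last joint hit its limit mid-swing, and the job is handed in with no verdict shown.

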